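# Centre the saucepan on its ring and turn its handle in

## Task

The small blue saucepan has been set down partly off the free ring of the hob with its handle sticking out over the front edge. Without picking it up, push the handle round with the fingertips to the side, away from the red pot, until it lies about parallel to the hob's front edge, and slide the pan along the glass so that it stands centred in that ring. Keep the pan flat on the hob, leave the pot, the pepper mill and the salt jar where they are, and draw the hand back at the end.

Things in the scene. Friction and masses are not known exactly. Their poses are not given: they have to be found in the camera images.
- hob: fixed black glass hob let into the worktop, 350 mm deep (x) by 560 wide (y), flat glass top 6 mm above the worktop. Origin at the centre of its underside, at worktop height; x points from the front edge (nearest the robot, with a row of printed keys) to the back edge, y to the robot's left, z up
- small_ring: the free cooking zone, a white circle 180 mm in diameter with a small cross at its centre, printed flush on the glass. Origin at its centre, on the glass top. It is the left or the right one of the two rings, 270 mm apart along the hob's y
- pan: open blue enamel saucepan, loose, about 0.75 kg, slides on the glass at some newtons. 160 mm across at the rim, 156 at 10 mm up, 144 at the base; 85 mm high, wall 3 mm. Origin at the centre of its underside, z up. One straight handle runs along its own -x, at the start towards the robot, give or take about 35 degrees
- pot: red lidded casserole, loose, 2.6 kg, 206 mm in diameter, 131 mm high with its steel lid knob, two loop handles reaching 127 mm from its axis. It stands on the other, larger ring (224 mm) and must stay there. Origin at the centre of its underside
- mill: turned wooden pepper mill, 56 mm in diameter, 172 mm high, loose, stands on the back of the hob's glass, between the two rings; leave alone. Origin at the centre of its underside
- handle (a point): a point in the middle of the pan's handle, 140 mm from the pan's axis and 80 mm above its underside. The light wooden grip, 24 mm wide and 17 high, runs from 102 mm (its middle 75 mm up) out to 212 mm from the axis (90 mm up), with free space below it; inside 102 mm comes a steel neck 16 mm wide
- salt_jar: white salt jar with a wooden lid, 64 mm in diameter, 85 mm high, loose, stands beside the mill on the back of the hob's glass, between the two rings; leave alone. Origin at the centre of its underside

How it is judged:
By the outcome, as a careful person would: the job done as asked, in the order asked, and still so for the second after the job is handed in, with the robot touching nothing.
It also fails if it takes over 58 s, if anything falls off the work surface, if the arm or the gripper's body presses on something with over 40 N, if the wrist force passes 120 N, or if a joint passes its speed limit or range.

## Robot

A 6-joint arm with a two-finger parallel gripper is mounted at the origin on the work surface. World frame = base frame: x ahead of the robot, y to its left, z up, the work surface at z = 0. Lengths are in m, angles in degrees, forces in N, time in s.
With the tool pointing down it reaches from about 0.3 to 0.825 m from the base axis. Payload 5.4 kg.
Tool frame: the origin (TCP) lies at the very end of the fingers, on their centre line; the grasp point (between the pads) lies 19 mm behind it (ctrl.pinch_z is the distance from the TCP to the grasp point, in m); z points along the fingers, y is the line along which they close (so a half turn about z gives the same grasp; the last joint's range is limited). The gripper opens to 92 mm and grips with 3 to 60 N. Pads are 20 mm wide; open, the fingers measure 128 mm over their backs; the gripper's body (75 mm by 189 mm) begins 69 mm behind the grasp point.
Start: joints at [-82.512, 9.076, 91.501, -0, 79.423, -12.038], TCP at [0.192, -0.542, 0.215] pointing down, gripper open.
Joint ranges: [-166.64, 166.64], [-54.1, 131.32], [10.49, 154.53], [-73.88, 253.88], [9.74, 151.15], [-171.62, 171.62]. Speed limits (degrees/s): [147.25, 147.25, 180, 180, 180, 180].

## Interface

Orientations are given as a 3x3 rotation matrix whose columns are the frame's x, y, z axes.
In Python, from plant import ctrl, vision gives the robot as it stands.
- The arm moves only by the tool arm_command, never from a script. Its argument "commands" is a list of rows, each a list of 6 numbers: the shift along the tool's x, y, z each as a share of 30 mm, from -1 to 1, then the turn, a rotation vector about the tool's x, y, z each as a share of 0.1 rad, from -1 to 1. A call has 1 to 8 rows; each row shifts and turns the commanded pose from where the row before left it, along the tool's axes as they then stand; what a row does not reach is not made up. A row lasts 1/8 s, in which the tool goes at most 62.5 mm and 10.7 degrees, less where a joint would pass 70% of its speed; a pose out of reach is approached as far as the arm can. A call with a number of a shift or a turn outside -1 to 1 is refused whole. A call with a gripper value outside its range is refused whole. "gripper" is the opening, from -1 (shut) to 1 (fully open), set as the call begins (left out, the last holds). The fingers move at their own pace and stop on an object; "grip_force" is the grip in N (left out, the last holds). Time passes only in rows, so rows that do not move let the fingers close. It gives the time, the measured TCP pose, the force, the opening and the grip force at its end, in the units of the state.
- ctrl.state(): the state, without advancing time (a new reading comes with each control period).
- vision.capture(name): name is "side" or "top" or "wrist"; returns (picture, depth): 384x512x3 uint8, red, green, blue; 384x512 float32, m along the optical axis (not along the pixel's ray), 0 where there is no reading.
- vision.camera_params(name): a dict with "K" (3x3 intrinsics, pixels), "extrinsics" (4x4, takes a point from world to camera coordinates); the wrist camera has in their place "tool_from_camera" (4x4, takes a point from camera to tool coordinates, whose origin is the TCP and whose axes are the flange's). Camera axes: x right, y up, looking along -z (the intrinsics and any distortion apply to the point x, -y, -z); pixel columns grow to the right and rows downward; lengths in m; the calibration is good to about 2 mm. A picture is of the moment at which its call begins: read the wrist's pose just before it. camera_params takes no time and is no camera call.
- ctrl.job_done(): hands the job in; it is judged then, once.
The state is a dict: "time": time; "joint_positions": joint angles; "dq": joint speeds; "joint_efforts": joint torques, N m; "ee_pos": TCP position; "eef_rot": TCP orientation; "contact_force": force on the tool from outside, world axes, zero at the start; "ft_torque": the same for the moment, N m; "gripper_width": opening from 0.0 (shut) to 1.0 (fully open); "grip_force": force on a finger pad.
Only numpy, scipy, OpenCV 4.12 (cv2) and the standard library are available. Lean on these libraries where they do the work, as an engineer would, in place of code of your own. Each camera call takes 0.05 s, during which the arm holds its last target. There are 200 camera calls.

## Working session

There is one attempt and no reset: what is moved stays moved. The work goes in short steps, Python scripts to look and compute and a tool call to move; the robot and the scene stay as the last step left them, time stands still between calls to the robot, and variables do not carry over. Pictures are saved under pics/ and viewed, at most 10 in all, crops included, and the job is handed in when it is done.

Besides the shell and the picture viewer there is one more tool, called after "Request:" by a JSON object that holds its "method" and its "body", one argument or row to a line. arm_command: Moves the arm, as the interface text tells. Shift numbers are shares of 30 mm and turn numbers shares of 0.1 rad, none past 1 either way. Its arguments: {"type":"object","properties":{"commands":{"type":"array","items":{"type":"array","items":{"type":"number","minimum":-1,"maximum":1}}},"gripper":{"type":"number"},"grip_force":{"type":"number"}},"required":["commands"]}

```bash
ls; mkdir -p pics
cat > h.py <<'E'
import numpy as np, cv2
from plant import ctrl, vision
def save(n,im): cv2.imwrite('pics/'+n+'.png',cv2.cvtColor(im,cv2.COLOR_RGB2BGR))
def ray(p,uv):
    uv=np.array(uv,float).reshape(-1,2); K=np.array(p['K']); E=np.array(p['extrinsics'])
    d=np.c_[uv,np.ones(len(uv))]@np.linalg.inv(K).T; d=d*[1,-1,-1]
    R=E[:3,:3]; return -R.T@E[:3,3], d@R
def onz(p,uv,z):
    o,d=ray(p,uv); return o+d*((z-o[2])/d[:,2])[:,None]
def cloud(p,dep):
    v,u=np.mgrid[:dep.shape[0],:dep.shape[1]]
    o,d=ray(p,np.c_[u.ravel(),v.ravel()]); return (o+d*dep.reshape(-1,1)).reshape(*dep.shape,3)
E
python3 - <<'E'
from h import *
for n in('top','side'):
    im,d=vision.capture(n); save(n+'0',im); np.savez(n+'0.npz',im=im,d=d); print(vision.camera_params(n))
print(ctrl.state())
E
```

```text
pics
{'K': array([[473.7614391 ,   0.        , 253.22711191],
       [  0.        , 473.7614391 , 196.08310342],
       [  0.        ,   0.        ,   1.        ]]), 'extrinsics': array([[-0.0096334 , -0.99974135,  0.02060169,  0.03506055],
       [ 0.99323945, -0.0071832 ,  0.11586108, -0.6305751 ],
       [-0.11568312,  0.02157855,  0.99305175, -0.83798851],
       [ 0.        ,  0.        ,  0.        ,  1.        ]])}
{'K': array([[496.75523415,   0.        , 249.26315185],
       [  0.        , 496.75523415, 190.19733173],
       [  0.        ,   0.        ,   1.        ]]), 'extrinsics': array([[-0.97838456, -0.20572344,  0.02101238,  0.5952666 ],
       [ 0.14015485, -0.58495681,  0.79886303, -0.14376544],
       [-0.15205352,  0.78454024,  0.60114585, -0.95610374],
       [ 0.        ,  0.        ,  0.        ,  1.        ]])}
{'time': 0.1, 'joint_positions': array([-8.25113056e+01,  9.11065681e+00,  9.15632117e+01, -2.30154050e-03,
        7.94237000e+01, -1.20382676e+01]), 'dq': array([-0.0525919 , -0.07050916, -0.19623849,  0.04156879, -0.0535973 ,
       -0.08163127]), 'joint_efforts': array([-2.43411969e-04, -3.86504102e+01, -3.22958708e+01,  7.04055629e-02,
        3.39429849e-02, -3.90215484e-05]), 'ee_pos': array([ 0.19208295, -0.54137197,  0.21371679]), 'eef_rot': array([[ 9.42481871e-01,  3.34257169e-01, -2.61088945e-04],
       [ 3.34257121e-01, -9.42480421e-01,  1.68321981e-03],
       [ 3.16557068e-04, -1.67367499e-03, -9.99998549e-01]]), 'contact_force': array([0.3008287 , 0.64467737, 1.08293159]), 'ft_torque': array([-0.01197157,  0.02687448,  0.0005256 ]), 'grip_force': 0.0, 'gripper_width': 0.9971006490219716}
```

View pics/top0.png

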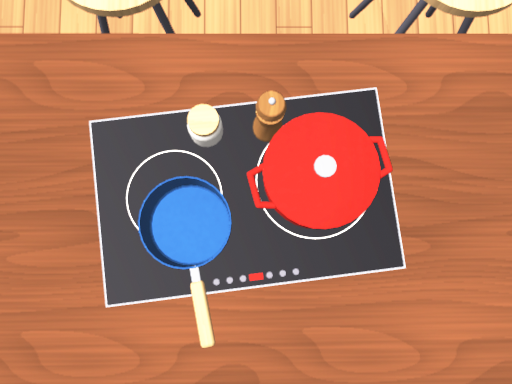

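View pics/side0.png

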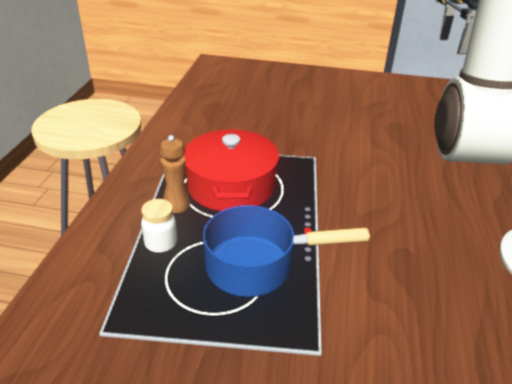

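The top view shows the free ring at about (175,197), on the left (+y), with the pan at (185,222) covering its lower part. The handle runs from (195,275) to (207,343) over the front edge, and the red pot is at (322,170). The mill (270,110) and jar (205,122) stand behind. The side view agrees.

```bash
cat >> h.py <<'E'
def fitc(P):
    A=np.c_[2*P[:,:2],np.ones(len(P))]; s=np.linalg.lstsq(A,(P[:,:2]**2).sum(1),rcond=None)[0]
    return s[:2],np.sqrt(s[2]+s[:2]@s[:2])
def bluemask(im):
    h=cv2.cvtColor(im,cv2.COLOR_RGB2HSV); return cv2.inRange(h,(100,120,60),(125,255,255))
def woodmask(im,d,p):
    C=cloud(p,d); h=cv2.cvtColor(im,cv2.COLOR_RGB2HSV)
    return (h[...,0]>10)&(h[...,0]<35)&(h[...,2]>140)&(C[...,2]>.05)&(C[...,2]<.13)&(d>0),C
def pan(im,d,p):
    m=bluemask(im); C=cloud(p,d); 
    P=C[(m>0)&(C[...,2]>.083)&(C[...,2]<.1)]
    c0=P[:,:2].mean(0)
    for _ in range(4):
        hull=cv2.convexHull(P[:,:2].astype(np.float32))[:,0]; c,r=fitc(hull.astype(float))
        break
    return c,r,np.median(P[:,2]),len(P)
E
python3 - <<'E'
from h import *
for n in('top','side'):
    f=np.load(n+'0.npz'); im,d=f['im'],f['d']; p=vision.camera_params(n)
    print(n,'pan',pan(im,d,p))
    # mask outline approach: rim ring silhouette -> plane z .091
    m=bluemask(im); cs,_=cv2.findContours(m,0,1); c=max(cs,key=cv2.contourArea); 
    if n=='top':
        hull=cv2.convexHull(c)[:,0]; print('outline fit z.091',fitc(onz(p,hull,.091)))
    w,C=woodmask(im,d,p); w=w&(C[...,0]<.5)
    P=C[w]; print('handle n',len(P),P.min(0),P.max(0))
    mu=P.mean(0); u,s,vt=np.linalg.svd(P-mu,full_matrices=False); a=vt[0]*np.sign(-vt[0][0]); t=(P-mu)@a
    print('mid',mu,'dir',a,'ext',mu+a*t.min(),mu+a*t.max(), 'az',np.degrees(np.arctan2(a[1],a[0])))
    # ring: white pixels on glass
    h=cv2.cvtColor(im,cv2.COLOR_RGB2HSV); C=cloud(p,d)
    wm=(h[...,1]<60)&(h[...,2]>120)
    v,uu=np.nonzero(wm); Q=onz(p,np.c_[uu,v],.006); zz=C[wm][:,2]; k=(abs(zz-.006)<.008)
    Q=Q[k]
    best=None
    rng=np.random.default_rng(0)
    for R in(.09,.112):
        bn=0
        for _ in range(4000):
            s=Q[rng.choice(len(Q),3,False)]
            try:c,r=fitc(s)
            except Exception: continue
            if abs(r-R)>.006: continue
            k=abs(np.linalg.norm(Q[:,:2]-c,axis=1)-r)<.003
            if k.sum()>bn: bn=k.sum(); bk=k
        print('ring',R,fitc(Q[bk]),bn)
    # hob outline: dark glass
    g=cv2.inRange(h,(0,0,0),(179,255,60)); 
    # hob frame white-ish hull
    v,uu=np.nonzero(wm&(abs(C[...,2]-.006)<.008)); rect=cv2.minAreaRect(Q[:,:2].astype(np.float32)); print('hob',rect, cv2.boxPoints(rect))
    rm=(cv2.inRange(h,(0,150,80),(6,255,255))>0)&(C[...,2]>.03); print('red cloud',C[rm].min(0),C[rm].max(0))
    for nm,lo,hi,zr in(('tall',0,0,(.14,.2)),):
        k=(C[...,2]>zr[0])&(C[...,2]<zr[1])&(C[...,0]>.5)&(C[...,0]<.9)&(abs(C[...,1])<.3);P=C[k];print('mill',len(P),P.min(0),P.max(0),P.mean(0))
E
```

```text
top pan (array([0.58047126, 0.14890718]), np.float64(0.07941480304982179), np.float64(0.09069060892846403), 623)
outline fit z.091 (array([0.58117767, 0.14939234]), np.float64(0.08002716697339504))
handle n 964 [0.37359787 0.09801539 0.08080975] [0.48210084 0.13794516 0.10653933]
mid [0.42669528 0.11759776 0.09633599] dir [-0.97178696 -0.19758084  0.1288096 ] ext [0.48160001 0.12876083 0.08905841] [0.37419691 0.10692395 0.1032946 ] az -168.50744273310195
ring 0.09 (array([0.63482879, 0.18023174]), np.float64(0.08963363126720691)) 484
ring 0.112 (array([ 0.6655426 , -0.08915464]), np.float64(0.11196297409771733)) 354
hob ((0.6400383114814758, 0.044305503368377686), (0.3570379316806793, 0.5671106576919556), 6.688858509063721) [[ 0.42970663  0.3051373 ]
 [ 0.4957623  -0.25811324]
 [ 0.85037    -0.2165263 ]
 [ 0.78431433  0.34672424]]
red cloud [ 0.52970869 -0.21694632  0.03134186] [0.77054747 0.04860452 0.90450276]
mill 743 [ 0.7419936  -0.02358754  0.14160392] [0.78850584 0.02615187 0.18004197] [0.76219524 0.00217614 0.16095809]
side pan (array([0.58051831, 0.14958986]), np.float64(0.0
[... 188 characters left out ...]
7276294 -0.19306978  0.12828221] ext [0.48083212 0.13415631 0.08738626] [0.37268783 0.11269229 0.10164768] az -168.77407030010602
ring 0.09 (array([0.63485548, 0.17558465]), np.float64(0.09122164394135697)) 407
ring 0.112 (array([0.68228524, 0.22022989]), np.float64(0.11409138150073095)) 253
hob ((0.4558104872703552, -0.5329346656799316), (1.795769214630127, 0.816538393497467), 86.734375) [[-0.0029438  -1.4061042 ]
 [ 0.8122687  -1.4526184 ]
 [ 0.9145648   0.34023488]
 [ 0.0993523   0.38674903]]
red cloud [ 0.45717014 -0.18895876  0.03008299] [0.7704013  0.78846558 0.67709872]
mill 460 [ 0.74221415 -0.0169405   0.14009822] [0.78896506 0.0283554  0.17850987] [0.76284705 0.01296324 0.15751035]
```

```bash
cat >> h.py <<'E'
from scipy.spatial.transform import Rotation as Ro
def T(yaw):
    c,s=np.cos(yaw),np.sin(yaw); return np.array([[c,s,0],[s,-c,0],[0,0,-1.]])
def plan(pts,pos=None,R=None):
    """pts: list of (x,y,z,yawdeg,nrows); prints rows in tool units"""
    s=ctrl.state(); p=s['ee_pos'] if pos is None else np.array(pos); R=s['eef_rot'] if R is None else R
    k=0
    for x,y,z,yw,n in pts:
        p0=p.copy(); rv=Ro.from_matrix(R.T@T(np.radians(yw))).as_rotvec(); g=np.array([x,y,z])
        for i in range(n):
            tgt=p0+(g-p0)*(i+1)/n; sh=np.round(R.T@(tgt-p)/.03,2); tr=np.round(rv/n/.1,2)
            if abs(np.r_[sh,tr]).max()>1: print('TOO BIG')
            p=p+R@sh*.03; R=R@Ro.from_rotvec(tr*.1).as_matrix()
            print(list(map(float,np.r_[sh,tr])),end=','+('\n' if k%8==7 else '')); k+=1
    print('\nend',p.round(4))
E
python3 - <<'E'
from h import *
plan([(.4086,.066,.2,101.5,24),(.4086,.066,.055,101.5,8)])
E
```

```text
[0.57, -0.69, 0.02, -0.0, -0.0, -0.6],[0.6, -0.66, 0.02, -0.0, -0.0, -0.6],[0.65, -0.63, 0.02, -0.0, -0.0, -0.6],[0.68, -0.58, 0.02, -0.0, -0.0, -0.6],[0.71, -0.54, 0.02, -0.0, -0.0, -0.6],[0.75, -0.49, 0.02, -0.0, -0.0, -0.6],[0.77, -0.46, 0.02, -0.0, -0.0, -0.6],[0.8, -0.4, 0.02, -0.0, -0.0, -0.6],
[0.82, -0.35, 0.02, -0.0, -0.0, -0.6],[0.84, -0.31, 0.02, -0.0, -0.0, -0.6],[0.86, -0.25, 0.02, -0.0, -0.0, -0.6],[0.88, -0.2, 0.02, -0.0, -0.0, -0.6],[0.88, -0.15, 0.03, -0.0, -0.0, -0.6],[0.89, -0.1, 0.02, -0.0, -0.0, -0.6],[0.89, -0.04, 0.02, -0.0, -0.0, -0.6],[0.9, 0.01, 0.02, -0.0, -0.0, -0.6],
[0.89, 0.06, 0.02, -0.0, -0.0, -0.6],[0.89, 0.12, 0.02, -0.0, -0.0, -0.6],[0.88, 0.17, 0.02, -0.0, -0.0, -0.6],[0.87, 0.23, 0.02, -0.0, -0.0, -0.6],[0.85, 0.27, 0.02, -0.0, -0.0, -0.6],[0.83, 0.33, 0.02, -0.0, -0.0, -0.6],[0.82, 0.37, 0.02, -0.0, -0.0, -0.6],[0.78, 0.43, 0.02, -0.0, -0.0, -0.6],
[-0.0, -0.0, 0.6, 0.0, -0.0, 0.01],[-0.0, -0.0, 0.61, 0.0, -0.0, 0.01],[-0.0, -0.0, 0.6, 0.0, -0.0, 0.01],[-0.0, -0.0, 0.61, 0.0, -0.0, 0.01],[-0.0, -0.0, 0.6, 0.0, -0.0, 0.01],[-0.0, -0.0, 0.6, 0.0, -0.0, 0.01],[-0.0, -0.0, 0.61, 0.0, -0.0, 0.01],[-0.0, -0.0, 0.6, 0.0, -0.0, 0.01],

end [0.4087 0.0661 0.0551]
```

Request:
{"method": "arm_command", "body": {
  "commands": [
    [0.57,-0.69,0.02,0,0,-0.6],
    [0.6,-0.66,0.02,0,0,-0.6],
    [0.65,-0.63,0.02,0,0,-0.6],
    [0.68,-0.58,0.02,0,0,-0.6],
    [0.71,-0.54,0.02,0,0,-0.6],
    [0.75,-0.49,0.02,0,0,-0.6],
    [0.77,-0.46,0.02,0,0,-0.6],
    [0.8,-0.4,0.02,0,0,-0.6]
  ],
  "gripper": -1
}}

```text
time: 1.1
ee_pos: [0.2644, -0.3383, 0.2093]
eef_rot: [[0.68, 0.733, -0.0], [0.733, -0.68, 0.001], [0.0, -0.001, -1.0]]
contact_force: [0.0, -0.2, -0.7]
gripper_width: 0.156
grip_force: 0.0
```

Request:
{"method": "arm_command", "body": {
  "commands": [
    [0.82,-0.35,0.02,0,0,-0.6],
    [0.84,-0.31,0.02,0,0,-0.6],
    [0.86,-0.25,0.02,0,0,-0.6],
    [0.88,-0.2,0.02,0,0,-0.6],
    [0.88,-0.15,0.02,0,0,-0.6],
    [0.89,-0.1,0.02,0,0,-0.6],
    [0.89,-0.04,0.02,0,0,-0.6],
    [0.9,0.01,0.02,0,0,-0.6]
  ]
}}

```text
time: 2.1
ee_pos: [0.3366, -0.136, 0.2047]
eef_rot: [[0.265, 0.964, -0.0], [0.964, -0.265, 0.0], [0.0, -0.0, -1.0]]
contact_force: [0.6, -0.3, -0.5]
gripper_width: 0.006
grip_force: 0.0
```

Request:
{"method": "arm_command", "body": {
  "commands": [
    [0.89,0.06,0.02,0,0,-0.6],
    [0.89,0.12,0.02,0,0,-0.6],
    [0.88,0.17,0.02,0,0,-0.6],
    [0.87,0.23,0.02,0,0,-0.6],
    [0.85,0.27,0.02,0,0,-0.6],
    [0.83,0.33,0.02,0,0,-0.6],
    [0.82,0.37,0.02,0,0,-0.6],
    [0.78,0.43,0.02,0,0,-0.6]
  ]
}}

```text
time: 3.1
ee_pos: [0.4088, 0.0663, 0.1998]
eef_rot: [[-0.211, 0.978, -0.001], [0.978, 0.211, 0.0], [0.0, -0.001, -1.0]]
contact_force: [-0.3, 0.9, -0.2]
gripper_width: 0.007
grip_force: 0.0
```

Request:
{"method": "arm_command", "body": {
  "commands": [
    [0,0,0.6,0,0,0],
    [0,0,0.6,0,0,0],
    [0,0,0.6,0,0,0],
    [0,0,0.6,0,0,0],
    [0,0,0.6,0,0,0],
    [0,0,0.6,0,0,0],
    [0,0,0.6,0,0,0],
    [0,0,0.6,0,0,0]
  ]
}}

```text
time: 4.1
ee_pos: [0.4085, 0.0654, 0.0554]
eef_rot: [[-0.208, 0.978, -0.001], [0.978, 0.208, 0.0], [0.0, -0.001, -1.0]]
contact_force: [0.3, -0.3, -0.5]
gripper_width: 0.007
grip_force: 0.0
```

```bash
cat >> h.py <<'E'
def arc(C,D,a0,a1,d,off,z,n,C1=None):
    out=[]
    for i in range(1,n+1):
        f=i/n; a=a0+(a1-a0)*f; c=np.array(C)+f*np.array(D); r=np.radians(a)
        u=np.array([np.cos(r),np.sin(r)]); t=np.array([u[1],-u[0]])  # clockwise push dir
        q=c+d*u-off*t; out.append((*q,z,a-90,1))
    return out
E
python3 - <<'E'
from h import *
a=arc((.5805,.149),(.006,.016),191.5,150,.185,.022,.055,14)
x=arc((.5805,.149),(0,0),191.5,191.5,.185,.024,.055,1)[0]
plan([(x[0],x[1],.055,101.5,2)]+a)
E
```

```text
[0.39, 0.01, 0.01, -0.0, -0.0, 0.05],[0.4, 0.0, 0.0, -0.0, -0.0, 0.05],[0.42, -0.0, 0.0, -0.01, -0.0, 0.51],[0.36, -0.01, 0.0, 0.0, -0.0, 0.52],[0.35, -0.02, 0.0, 0.0, -0.0, 0.51],[0.36, -0.01, 0.0, 0.0, -0.0, 0.52],[0.36, -0.02, 0.0, 0.0, -0.0, 0.52],[0.36, -0.01, 0.0, 0.0, -0.0, 0.52],
[0.36, -0.02, 0.0, 0.0, -0.0, 0.51],[0.35, -0.02, 0.0, 0.0, -0.0, 0.52],[0.36, -0.03, 0.0, 0.0, -0.0, 0.52],[0.37, -0.02, 0.0, 0.0, -0.0, 0.52],[0.36, -0.03, 0.0, 0.0, -0.0, 0.51],[0.36, -0.03, 0.0, 0.0, -0.0, 0.52],[0.36, -0.03, 0.0, 0.0, -0.0, 0.52],[0.36, -0.04, 0.0, 0.0, -0.0, 0.52],

end [0.4153 0.2386 0.0551]
```

Request:
{"method": "arm_command", "body": {
  "commands": [
    [0.39,0,0,0,0,0.05],
    [0.4,0,0,0,0,0.05],
    [0.4,0,0,0,0,0.5],
    [0.36,-0.01,0,0,0,0.52],
    [0.36,-0.02,0,0,0,0.52],
    [0.36,-0.01,0,0,0,0.52],
    [0.36,-0.02,0,0,0,0.52],
    [0.36,-0.01,0,0,0,0.52]
  ]
}}

```text
time: 5.1
ee_pos: [0.3971, 0.155, 0.0571]
eef_rot: [[0.111, 0.994, 0.001], [0.994, -0.111, -0.0], [-0.0, 0.001, -1.0]]
contact_force: [-0.1, -1.1, 0.1]
gripper_width: 0.004
grip_force: 0.5
```

```bash
cat >> h.py <<'E'
def look(tag=None):
    im,d=vision.capture('top'); p=vision.camera_params('top')
    if tag: save(tag,im)
    c,r,z,n=pan(im,d,p); c=np.array(c)
    w,C=woodmask(im,d,p); P=C[w]; dist=np.linalg.norm(P[:,:2]-c,axis=1); k=(dist>.098)&(dist<.22)
    P=P[k]; mu=P.mean(0); v=mu[:2]-c
    q,s,vt=np.linalg.svd(P[:,:2]-mu[:2],full_matrices=False); a=vt[0]*np.sign(vt[0]@v)
    print('pan',c.round(4),'r',r.round(4),'z',z.round(4),n,'handle az',np.degrees(np.arctan2(v[1],v[0]))%360,'axis',np.degrees(np.arctan2(a[1],a[0]))%360,len(P))
    s=ctrl.state(); print('tcp',s['ee_pos'].round(4),'F',s['contact_force'].round(1),s['time'])
    return c
E
python3 -c "
from h import *
look('t1')"
```

```text
pan [0.5825 0.1546] r 0.0793 z 0.0907 621 handle az 344.5884715344388 axis 349.72787094206944 1274
tcp [0.3972 0.1559 0.0571] F [-0.2  0.8  0. ] 5.15
```

```bash
sed -i 's/k=(dist>.098)&(dist<.22)/k=(dist>.098)\&(dist<.22)\&(P[:,0]<.66)\&((P[:,1]>.12)|(P[:,0]<.5))/' h.py
python3 -c "
from h import *
look('t2')"
```

```text
pan [0.5826 0.1546] r 0.0794 z 0.0906 632 handle az 173.85657840894638 axis 172.7832545713147 224
tcp [0.3973 0.1553 0.0571] F [-0.7  0.4 -0.1] 5.2
```

View pics/t2.png

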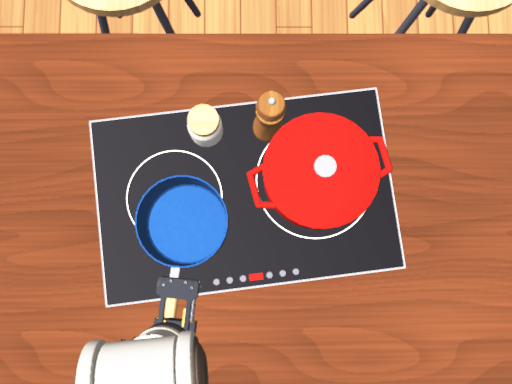

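Run:
```python
from h import *
a=arc((.5826,.1546),(.009,.013),174.5,130,.185,.022,.055,12)
a+=arc((.5916,.1676),(.008,.004),130,97.5,.185,.022,.055,9)
plan(a+[(*a[-1][:4],3)])
```

```text
[0.27, -0.03, 0.07, 0.01, -0.01, 0.52],[0.44, -0.02, -0.0, 0.01, 0.0, 0.65],[0.45, -0.02, -0.0, -0.0, 0.0, 0.65],[0.44, -0.02, -0.0, -0.0, 0.0, 0.65],[0.44, -0.02, -0.0, -0.0, 0.0, 0.64],[0.44, -0.03, -0.0, -0.0, 0.0, 0.65],[0.45, -0.03, -0.0, -0.0, 0.01, 0.65],[0.44, -0.03, -0.0, -0.0, -0.0, 0.65],
[0.45, -0.03, -0.0, -0.0, -0.0, 0.64],[0.44, -0.04, -0.0, -0.0, -0.0, 0.65],[0.44, -0.04, -0.0, -0.0, -0.0, 0.65],[0.45, -0.05, -0.0, -0.0, -0.0, 0.64],[0.42, -0.02, -0.0, -0.0, -0.0, 0.63],[0.42, -0.03, -0.0, -0.01, -0.0, 0.63],[0.43, -0.03, 0.0, 0.0, -0.0, 0.63],[0.42, -0.03, 0.0, 0.0, -0.0, 0.64],
[0.42, -0.04, 0.0, 0.0, -0.0, 0.63],[0.42, -0.03, 0.0, 0.0, -0.0, 0.63],[0.43, -0.04, 0.0, 0.0, -0.0, 0.63],[0.42, -0.04, 0.0, 0.0, -0.0, 0.63],[0.42, -0.05, 0.0, 0.0, -0.0, 0.63],[0.0, 0.0, 0.0, 0.0, -0.0, -0.0],[0.0, 0.0, 0.0, 0.0, -0.0, -0.0],[0.0, 0.0, 0.0, 0.0, -0.0, -0.0],

end [0.5536 0.3523 0.055 ]
```

Request:
{"method": "arm_command", "body": {
  "commands": [
    [0.27,-0.03,0.05,0,0,0.52],
    [0.44,-0.02,0,0,0,0.65],
    [0.45,-0.02,0,0,0,0.65],
    [0.44,-0.02,0,0,0,0.65],
    [0.44,-0.02,0,0,0,0.65],
    [0.44,-0.03,0,0,0,0.65],
    [0.45,-0.03,0,0,0,0.65],
    [0.44,-0.03,0,0,0,0.65]
  ]
}}

```text
time: 6.2
ee_pos: [0.4246, 0.2508, 0.0552]
eef_rot: [[0.579, 0.815, 0.0], [0.815, -0.579, -0.0], [-0.0, 0.0, -1.0]]
contact_force: [-1.0, -1.8, 0.1]
gripper_width: 0.008
grip_force: 0.6
```

```bash
python3 -c "
from h import *
look('t3')"
```

```text
pan [0.5865 0.1612] r 0.0795 z 0.0907 632 handle az 144.82536817476546 axis 144.06990492714223 183
tcp [0.4256 0.2519 0.0556] F [-0.8  0.5  0.7] 6.25
```

Request:
{"method": "arm_command", "body": {
  "commands": [
    [0.44,-0.03,0,0,0,0.65],
    [0.44,-0.04,0,0,0,0.65],
    [0.44,-0.04,0,0,0,0.65],
    [0.44,-0.05,0,0,0,0.65],
    [0.42,-0.02,0,0,0,0.63],
    [0.42,-0.03,0,0,0,0.63],
    [0.42,-0.03,0,0,0,0.63],
    [0.42,-0.03,0,0,0,0.63]
  ]
}}

```text
time: 7.25
ee_pos: [0.4951, 0.3245, 0.0551]
eef_rot: [[0.904, 0.428, -0.0], [0.428, -0.904, -0.0], [-0.0, 0.0, -1.0]]
contact_force: [-0.2, -1.8, 1.9]
gripper_width: 0.007
grip_force: 0.6
```

Request:
{"method": "arm_command", "body": {
  "commands": [
    [0.42,-0.04,0,0,0,0.63],
    [0.42,-0.03,0,0,0,0.63],
    [0.42,-0.04,0,0,0,0.63],
    [0.3,-0.04,0,0,0,0.5],
    [0,0,0,0,0,0],
    [0,0,0,0,0,0]
  ]
}}

```text
time: 8.0
ee_pos: [0.5371, 0.3448, 0.0549]
eef_rot: [[0.979, 0.203, -0.0], [0.203, -0.979, -0.0], [-0.0, -0.0, -1.0]]
contact_force: [-0.3, 0.4, 0.2]
gripper_width: 0.005
grip_force: 0.0
```

```bash
python3 -c "
from h import *
look('t4')"
```

```text
pan [0.5939 0.169 ] r 0.0794 z 0.0907 645 handle az 102.10137014289633 axis 107.99664925245789 195
tcp [0.5371 0.3448 0.0548] F [ 0.2 -1.  -0.3] 8.05
```

View pics/t4.png

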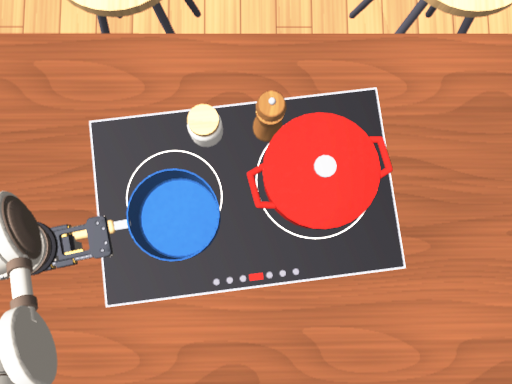

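Run:
```python
from h import *
plan([(.5538,.3505,.055,6.8,4),(.5538,.3505,.055,6.8,1)])
```

```text
[0.15, -0.02, -0.0, -0.0, 0.0, 0.21],[0.14, -0.02, -0.0, -0.0, 0.0, 0.21],[0.15, -0.02, -0.0, -0.0, 0.0, 0.21],[0.14, -0.03, -0.01, -0.0, 0.0, 0.21],[0.0, -0.0, 0.0, -0.0, 0.0, 0.01],
end [0.5537 0.3504 0.0551]
```

Request:
{"method": "arm_command", "body": {
  "commands": [
    [0.15,-0.02,0,0,0,0.21],
    [0.15,-0.02,0,0,0,0.21],
    [0.15,-0.02,0,0,0,0.21],
    [0.15,-0.02,0,0,0,0.21],
    [0,0,0,0,0,0],
    [-0.6,0,0,0,0,0],
    [-0.8,0,0,0,0,0],
    [-0.8,0,0,0,0,0]
  ]
}}

```text
time: 9.05
ee_pos: [0.4888, 0.3425, 0.0548]
eef_rot: [[0.993, 0.118, 0.001], [0.118, -0.993, 0.0], [0.001, -0.0, -1.0]]
contact_force: [0.0, -0.1, -0.7]
gripper_width: 0.002
grip_force: 0.0
```

Request:
{"method": "arm_command", "body": {
  "commands": [
    [-0.5,0,-0.8,0,0,0],
    [-0.5,0,-0.9,0,0,0],
    [-0.5,0.5,-0.9,0,0,0],
    [-0.3,0.9,0,0,0,0],
    [0,0.9,0,0,0,0],
    [0,0.9,0,0,0,0]
  ],
  "gripper": 1
}}

```text
time: 9.8
ee_pos: [0.4471, 0.2401, 0.1331]
eef_rot: [[0.993, 0.119, 0.001], [0.119, -0.993, 0.0], [0.001, -0.0, -1.0]]
contact_force: [0.5, 0.9, 0.9]
gripper_width: 0.633
grip_force: 0.0
```

Run:
```python
from h import *
look('t5')
f=np.load('top0.npz')
im,d=vision.capture('side'); save('s5',im); p=vision.camera_params('side'); print(pan(im,d,p))
im,d=vision.capture('top'); p=vision.camera_params('top')
m=bluemask(im); cs,_=cv2.findContours(m,0,1); c=max(cs,key=cv2.contourArea)
print('outline',fitc(onz(p,cv2.convexHull(c)[:,0],.091)))
# ring & hob lines
h=cv2.cvtColor(im,cv2.COLOR_RGB2HSV); C=cloud(p,d)
wm=(h[...,1]<60)&(h[...,2]>110)&(abs(C[...,2]-.006)<.008); v,u=np.nonzero(wm); Q=onz(p,np.c_[u,v],.006)[:,:2]
for c0,R in(((.6348,.179),.09),((.6655,-.089),.112)):
    k=abs(np.linalg.norm(Q-c0,axis=1)-R)<.006; print('ring',fitc(Q[k]),k.sum())
# front edge: line y -> x
k=(abs(Q[:,0]-(.462-.1165*(Q[:,1]-.03)))<.015); a=np.polyfit(Q[k,1],Q[k,0],1); 
for _ in range(3):
    r=abs(np.polyval(a,Q[k,1])-Q[k,0])<.004; a=np.polyfit(Q[k,1][r],Q[k,0][r],1)
print('front edge yaw',np.degrees(np.arctan(-a[0])),a,r.sum())
```

```text
pan [0.5949 0.17  ] r 0.0794 z 0.0906 637 handle az 95.4337296827627 axis 95.8220015650002 911
tcp [0.4476 0.2376 0.1329] F [ 1.4 -0.6 -1.1] 9.85
(array([0.59496713, 0.17056394]), np.float64(0.08001857338667337), np.float64(0.08951017700047148), 922)
outline (array([0.59550548, 0.17001215]), np.float64(0.080333662957468))
ring (array([0.63439284, 0.18008258]), np.float64(0.08994151259061271)) 438
ring (array([ 0.66601955, -0.08861422]), np.float64(0.11222790606116051)) 396
front edge yaw 6.711224633308771 [-0.11767162  0.46793181] 651
```

View pics/t5.png

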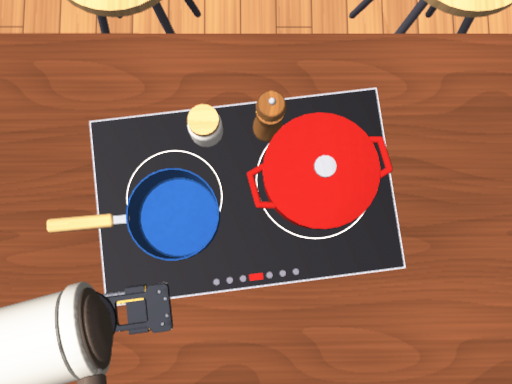

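Run:
```python
from h import *
u=np.array([np.cos(np.radians(14.2)),np.sin(np.radians(14.2))]); c=np.array([.595,.170])
a=c-.11*u; b=c-.082*u; e=np.array([.6345,.180])-.082*u
plan([(*a,.125,14.2,6),(*a,.026,14.2,8),(*b,.026,14.2,4),(*e,.026,14.2,6)])
```

```text
[0.16, 0.56, 0.04, -0.0, -0.0, -0.22],[0.15, 0.57, 0.05, -0.0, -0.0, -0.22],[0.14, 0.57, 0.04, -0.0, -0.0, -0.22],[0.13, 0.57, 0.05, -0.0, -0.0, -0.22],[0.11, 0.58, 0.04, -0.0, -0.0, -0.22],[0.1, 0.58, 0.04, -0.0, -0.0, -0.22],[0.0, -0.0, 0.41, -0.0, -0.0, 0.0],[0.0, -0.0, 0.42, -0.0, -0.0, 0.0],
[0.0, -0.0, 0.41, -0.0, -0.0, 0.0],[0.0, -0.0, 0.41, -0.0, -0.0, 0.0],[0.0, -0.0, 0.41, -0.0, -0.0, 0.0],[0.0, -0.0, 0.42, -0.0, -0.0, 0.0],[0.0, -0.0, 0.41, -0.0, -0.0, 0.0],[0.0, -0.0, 0.41, -0.0, -0.0, 0.0],[0.23, -0.0, 0.0, -0.0, -0.0, 0.0],[0.24, -0.0, 0.0, -0.0, -0.0, 0.0],
[0.23, -0.0, 0.0, -0.0, -0.0, 0.0],[0.23, -0.0, 0.0, -0.0, -0.0, 0.0],[0.23, -0.0, 0.0, -0.0, -0.0, 0.0],[0.22, -0.0, 0.0, -0.0, -0.0, 0.0],[0.23, -0.0, 0.0, -0.0, -0.0, 0.0],[0.23, -0.0, 0.0, -0.0, -0.0, 0.0],[0.23, -0.0, 0.0, -0.0, -0.0, 0.0],[0.22, -0.0, 0.01, -0.0, -0.0, 0.0],

end [0.5549 0.1598 0.0259]
```

Request:
{"method": "arm_command", "body": {
  "commands": [
    [0.16,0.56,0.04,0,0,-0.22],
    [0.15,0.57,0.04,0,0,-0.22],
    [0.14,0.57,0.04,0,0,-0.22],
    [0.13,0.57,0.04,0,0,-0.22],
    [0.11,0.58,0.04,0,0,-0.22],
    [0.1,0.58,0.04,0,0,-0.22],
    [0,0,0,0,0,0]
  ],
  "gripper": 1
}}

```text
time: 10.82
ee_pos: [0.4886, 0.1437, 0.1256]
eef_rot: [[0.969, 0.247, 0.0], [0.247, -0.969, 0.0], [0.0, -0.0, -1.0]]
contact_force: [0.3, 0.4, 0.5]
gripper_width: 1.001
grip_force: 0.0
```

Request:
{"method": "arm_command", "body": {
  "commands": [
    [0,0,0.41,0,0,0],
    [0,0,0.41,0,0,0],
    [0,0,0.41,0,0,0],
    [0,0,0.41,0,0,0],
    [0,0,0.41,0,0,0],
    [0,0,0.41,0,0,0],
    [0,0,0.41,0,0,0],
    [0,0,0.41,0,0,0]
  ]
}}

```text
time: 11.82
ee_pos: [0.4882, 0.1434, 0.0263]
eef_rot: [[0.969, 0.248, 0.0], [0.248, -0.969, 0.0], [0.0, 0.0, -1.0]]
contact_force: [-0.7, -0.9, 0.1]
gripper_width: 0.997
grip_force: 0.0
```

Run:
```python
from h import *
look('t6'); s=ctrl.state(); print(s['gripper_width'],s['eef_rot'].round(3).tolist())
```

```text
pan [0.595 0.17 ] r 0.0793 z 0.0905 519 handle az 95.44192134662045 axis 95.85384045439746 905
tcp [0.4868 0.1433 0.0247] F [-1.5 -0.2 -0.9] 11.875
1.0021354044221953 [[0.969, 0.248, -0.003], [0.248, -0.969, -0.0], [-0.003, -0.001, -1.0]]
```

Request:
{"method": "arm_command", "body": {
  "commands": [
    [0.3,0,0,0,0,0],
    [0.3,0,0,0,0,0],
    [0.3,0,0,0,0,0],
    [0.3,0,0,0,0,0],
    [0.3,0,0,0,0,0],
    [0.3,0,0,0,0,0],
    [0,0,0,0,0,0]
  ]
}}

```text
time: 12.75
ee_pos: [0.5408, 0.157, 0.0269]
eef_rot: [[0.969, 0.248, -0.0], [0.248, -0.969, 0.0], [-0.0, -0.0, -1.0]]
contact_force: [-0.8, -0.8, 0.6]
gripper_width: 1.002
grip_force: 0.3
```

Run:
```python
from h import *
look('t7')
```

```text
pan [0.6127 0.1773] r 0.0792 z 0.0907 377 handle az 97.7919267182449 axis 100.59532431641755 696
tcp [0.5408 0.157  0.027 ] F [-0.4 -0.1 -0.7] 12.8
```

Request:
{"method": "arm_command", "body": {
  "commands": [
    [0.17,0.02,0,0,0,0],
    [0.17,0.02,0,0,0,0],
    [0.17,0.02,0,0,0,0],
    [0.17,0.02,0,0,0,0],
    [0,0,0,0,0,0]
  ]
}}

```text
time: 13.42
ee_pos: [0.5604, 0.1597, 0.0269]
eef_rot: [[0.969, 0.248, -0.001], [0.248, -0.969, 0.0], [-0.001, -0.0, -1.0]]
contact_force: [-2.4, -0.4, 1.0]
gripper_width: 0.996
grip_force: 1.5
```

Run:
```python
from h import *
look('t8')
```

```text
pan [0.6322 0.1801] r 0.0793 z 0.0906 370 handle az 98.05795162191107 axis 99.45035595709388 629
tcp [0.5604 0.1597 0.0269] F [-2.1 -0.1  1.4] 13.475
```

Request:
{"method": "arm_command", "body": {
  "commands": [
    [-0.3,0,0,0,0,0],
    [-0.6,0,0,0,0,0],
    [-0.8,0,0,0,0,0],
    [-0.8,0,0,0,0,0],
    [-0.8,0,0,0,0,0],
    [0,0,0,0,0,0]
  ]
}}

```text
time: 14.22
ee_pos: [0.4636, 0.1348, 0.0269]
eef_rot: [[0.969, 0.248, -0.0], [0.248, -0.969, 0.0], [-0.0, -0.0, -1.0]]
contact_force: [-0.0, -0.4, -0.3]
gripper_width: 0.999
grip_force: 0.0
```

Run:
```python
from h import *
look('t9');look()
im,d=vision.capture('side'); p=vision.camera_params('side'); print(pan(im,d,p))
im,d=vision.capture('top'); p=vision.camera_params('top')
m=bluemask(im); cs,_=cv2.findContours(m,0,1); c=max(cs,key=cv2.contourArea)
print('outline',fitc(onz(p,cv2.convexHull(c)[:,0],.091)))
```

```text
pan [0.632 0.18 ] r 0.0795 z 0.0907 653 handle az 98.10443512765492 axis 98.1792129961213 875
tcp [0.4651 0.1349 0.0274] F [ 0.8 -0.1 -0.2] 14.275
pan [0.6319 0.18  ] r 0.0795 z 0.0907 653 handle az 98.08320068266343 axis 98.17953670625674 874
tcp [0.4659 0.135  0.0276] F [0.6 1.  0.7] 14.325
(array([0.63167346, 0.18061559]), np.float64(0.07995284971116942), np.float64(0.08946651900215952), 877)
outline (array([0.63185528, 0.17957645]), np.float64(0.08080600206023453))
```

View pics/t9.png

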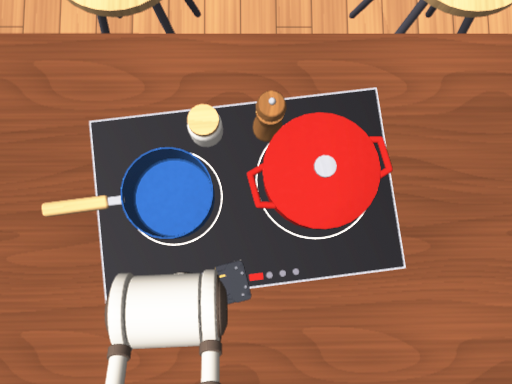

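Request:
{"method": "arm_command", "body": {
  "commands": [
    [0.8,0,0,0,0,0],
    [0.8,0,0,0,0,0],
    [0.8,0,0,0,0,0],
    [0.5,0.02,0,0,0,0],
    [0.25,0,0,0,0,0],
    [0.15,0,0,0,0,0],
    [0.08,0,0,0,0,0],
    [0,0,0,0,0,0]
  ]
}}

```text
time: 15.42
ee_pos: [0.5619, 0.1597, 0.0266]
eef_rot: [[0.969, 0.248, -0.003], [0.248, -0.969, -0.0], [-0.003, -0.001, -1.0]]
contact_force: [-4.6, -0.6, 1.9]
gripper_width: 1.003
grip_force: 2.3
```

Request:
{"method": "arm_command", "body": {
  "commands": [
    [-0.2,0,0,0,0,0],
    [-0.6,0,0,0,0,0],
    [-0.8,0,0,0,0,0],
    [-0.9,0,0,0,0,0],
    [-0.9,0,0,0,0,0],
    [-0.9,0,-0.5,0,0,0],
    [-0.5,0,-0.9,0,0,0],
    [0,0,-0.9,0,0,0]
  ]
}}

```text
time: 16.42
ee_pos: [0.4226, 0.1236, 0.0966]
eef_rot: [[0.969, 0.248, 0.0], [0.248, -0.969, -0.0], [0.0, 0.0, -1.0]]
contact_force: [0.6, 0.1, 0.4]
gripper_width: 1.001
grip_force: 0.0
```

Request:
{"method": "arm_command", "body": {
  "commands": [
    [0,0.9,-0.9,0,0,0],
    [0,0.9,-0.9,0,0,0],
    [0,0.9,-0.9,0,0,0],
    [0,0.9,0,0,0,0],
    [0,0.9,0,0,0,0],
    [0,0.9,0,0,0,0],
    [0,0,0,0,0,0],
    [0,0,0,0,0,0]
  ]
}}

```text
time: 17.42
ee_pos: [0.4638, -0.0326, 0.1771]
eef_rot: [[0.969, 0.248, 0.0], [0.248, -0.969, 0.0], [0.0, -0.0, -1.0]]
contact_force: [-0.0, -0.4, 0.1]
gripper_width: 1.001
grip_force: 0.0
```

Run:
```python
from h import *
look('t10');look()
im,d=vision.capture('side'); p=vision.camera_params('side'); print(pan(im,d,p))
```

```text
pan [0.6333 0.1801] r 0.0793 z 0.0907 599 handle az 97.55235440540586 axis 97.92652416079063 849
tcp [ 0.4637 -0.0323  0.1771] F [-0.3 -0.2  0.1] 17.475
pan [0.6336 0.1802] r 0.0795 z 0.0908 603 handle az 97.65989982230934 axis 97.8534826748409 853
tcp [ 0.4638 -0.0323  0.1771] F [0.1 0.8 0.1] 17.525
(array([0.63305492, 0.18082722]), np.float64(0.07995887314202572), np.float64(0.08944471630142248), 852)
```

View pics/t10.png

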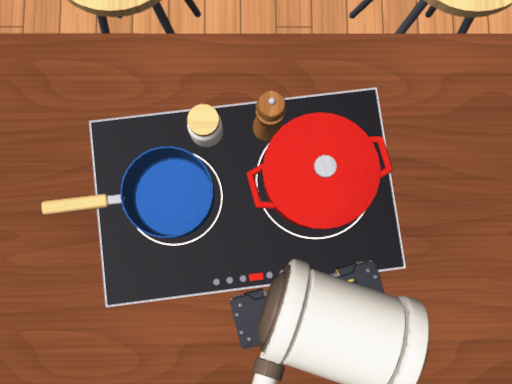

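The pan is about 1 mm from the ring centre and the handle is about 1° off parallel. The pot, mill and jar show in the same places as at the start. I'll draw the hand further back and hand in.

Request:
{"method": "arm_command", "body": {
  "commands": [
    [-0.6,0.5,-0.5,0,0,0],
    [-0.6,0.7,-0.5,0,0,0],
    [-0.6,0.7,0,0,0,0],
    [-0.3,0.7,0,0,0,0],
    [0,0.7,0,0,0,0],
    [0,0.4,0,0,0,0],
    [0,0,0,0,0,0],
    [0,0,0,0,0,0]
  ]
}}

```text
time: 18.58
ee_pos: [0.4306, -0.1556, 0.2069]
eef_rot: [[0.969, 0.249, -0.0], [0.249, -0.969, 0.001], [-0.0, -0.001, -1.0]]
contact_force: [0.6, -0.2, -0.2]
gripper_width: 0.997
grip_force: 0.0
```

```bash
python3 -c "
from h import *
look(); print(ctrl.job_done())"
```

```text
pan [0.6334 0.1801] r 0.0794 z 0.0906 647 handle az 97.8992673594119 axis 97.89163363146487 923
tcp [ 0.4305 -0.1556  0.207 ] F [0.4 0.4 1. ] 18.625
the job is handed in; nothing more can be done
None
```

The job is handed in at 18.6 s: by camera measurement the pan stands about 1 mm from the centre of the free ring, its handle points left (away from the red pot) about 1° off parallel to the front edge, the pot, mill and jar were not touched, and the hand is drawn back.

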